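# Recharge the desktop air cooler with cold packs and set it to speed 3

### The arm

A 7-joint arm with a two-finger parallel gripper is mounted at the origin on the work surface. World frame = base frame: x ahead of the robot, y to its left, z up, the work surface at z = 0. Lengths are in m, angles in rad, forces in N, time in s.
With the tool pointing down it reaches from about 0.4 to 0.875 m from the base axis. Payload 19.3 kg.
Tool frame: the origin (TCP) lies between the finger pads; the fingertips stand bot.tcp_to_tips ahead of it and the grasp point (between the pads) is the TCP (bot.tcp_to_tips is the distance from the TCP to the fingertips, in m); z points along the fingers, y is the line along which they close (so a half turn about z gives the same grasp; the last joint's range is limited). The gripper opens to 85 mm and grips with 20 to 120 N. Pads are 22 mm wide; open, the fingers measure 114 mm over their backs; the gripper's body (76 mm by 85 mm) begins 54 mm behind the grasp point. The pads swing forward as they close: fully open they stand 13 mm farther back than shut.
Start: joints at [-1.315, 0.521, -0.036, 1.599, 0.021, 1.021, -0.113], TCP at [0.2, 0.592, 0.25] pointing down, gripper open.
Joint ranges: [-2.91, 2.91], [-0.3, 2.13], [-1.5, 1.42], [0.17, 2.43], [-1.26, 4.41], [0.16, 1.93], [-2.52, 2.52]. Speed limits (rad/s): [1.89, 1.89, 2.39, 2.39, 3.01, 3.01, 3.01].

### API

Orientations are given as [roll, pitch, yaw] about the fixed x, y, z axes, in that order (R = Rz(yaw) Ry(pitch) Rx(roll)).
In Python, from workcell import telemetry, grab_frame, bot gives the robot as it stands. The module is installed in compiled form; this text tells all that it offers.
- The arm moves only by the shell command python3 -m crank 'ROWS' [FORCE]. ROWS is text: rows parted by semicolons, each of 7 numbers parted by spaces: the finger opening in m, from 0 to 0.0854, then the shift along the tool's x, y, z in m, then the turn, a rotation vector about the tool's x, y, z in degrees. A call has exactly 8 rows; each row shifts and turns the commanded pose from where the row before left it, along the tool's axes as they then stand; what a row does not reach is not made up. A row lasts 1/12 s, in which the tool goes at most 41.7 mm and 7.16 degrees, less where a joint would pass 70% of its speed; a pose out of reach is approached as far as the arm can. A call with a gripper value outside its range is refused whole. The fingers move at their own pace and stop on an object; FORCE is the grip in N (left out, the last holds). Time passes only in rows, so rows that do not move let the fingers close, or fill a call up. It gives the time, the measured TCP pose, the force, the opening and the grip force at its end, in the units of the state.
- telemetry.observe(): the state, without advancing time (a new reading comes with each control period).
- grab_frame(name): name is "scene" or "top"; returns a dict with "pixels" (480x640x3 uint8, red, green, blue), "depth" (480x640 float32, m along the optical axis (not along the pixel's ray), 0 where there is no reading), "vertical_fov" (degrees; the focal length in pixels is half the picture's height over the tangent of half this angle, whatever the lens; pixels are square), "cx", "cy" (the principal point, pixels), "distortion" ([k1, k2, p1, p2, k3] as OpenCV has them; the pictures are not rectified), "R" (3x3) and "t" (3): a world point X has camera coordinates R X + t. Camera axes: x right, y down, z forward; pixel columns grow to the right and rows downward; lengths in m; the calibration is good to about 2 mm. A picture is of the moment at which its call begins.
- bot.job_done(): hands the job in; it is judged then, once.
The state is a dict: "clock": time; "qpos": joint angles; "qd": joint speeds; "joint_efforts": joint torques, N m; "position": TCP position; "tool_rot": TCP orientation; "force": force on the tool from outside, world axes, zero at the start; "moment": the same for the moment, N m; "grip_width": finger opening in m; "finger_force": force on a finger pad.
Only numpy, scipy, OpenCV 4.12 (cv2) and the standard library are available. Lean on these libraries where they do the work, as an engineer would, in place of code of your own. Each camera call takes 0.05 s, during which the arm holds its last target. There are 200 camera calls.

### The job

The desktop air cooler is running warm: click its dial back to off, slide the cover of its ice box fully open, and lay every cold pack that is on the desk in the ice box. Then slide the cover shut until its tab clicks past the ledge, and only then turn the dial to speed 3, the third click from off. Never have the cooler switched on while the cover is open, and leave the bottle, the dish and the console where they stand.

Things in the scene. Friction and masses are not known exactly. Their poses are not given: they have to be found in the camera images.
- cooler: desktop air cooler, white plastic box 270 (x) by 290 (y) by 170 mm high, fixed. Origin: centre of its underside; x to its rear, y to its left, louvred front at -x. On its flat top (deck, 170 mm up): ice box rear left, open cover's place front left, dial at x -35, y -104. Two rails 7 mm high along x flank the cover, at y -62 to -50 and 130 to 142 mm
- icebox (a point): centre of the ice box's floor (112 mm above the desk), axes as the cooler's. The box is open-topped, 115 mm (x) by 180 mm (y) inside, 58 mm deep up to the deck; the shut cover lies 1 mm above the deck. Four packs fit as two piles of two, side by side in y (centres at y about -35 and +35 mm), long sides along x
- cover (a joint): opening of the ice-box cover in m: 0 shut, 0.118 fully open; it slides along the cooler's x, opening towards -x. Sliding takes 1.5 N. Pushed shut, its springy tab meets a ledge at about 0.009 m and needs about 9 N to click past it, then the cover springs to the hard stop at 0; opening takes the same 9 N at first
- cover_grip (a point): on the cover's finger rib, 2 mm below its top centre; axes as the cooler's. The cover is a plate 126 mm (x) by 184 mm (y), its top 5 mm above the deck; the rib stands at its middle, 12 mm thick (x), 60 mm long (y), 25 mm high above the plate. The tab is at the cover's front edge, the 28 mm ledge on the deck below it
- dial (a joint): angle of the speed dial in rad, growing clockwise seen from above: 0 off (end stop), then speeds 1 to 5, one click each 0.524 rad (30 deg): 0.524, 1.047, 1.571 (speed 3), 2.094, 2.618 (end stop). Let go, it springs into the nearest click; turning takes about 0.2 N m at most. The cooler runs unless the dial is at off
- dial_grip (a point): on the dial's axis, 2 mm below the top of its grip bar; z up, x along the bar to its pointer end (white line). Bar 44 mm long, 14 mm thick, 24 mm high above a round skirt (50 mm wide, 8 mm above the deck). At off it points 75 deg left of the cooler's +x. On the deck around it a small ring marks off, five ever longer bars speeds 1 to 5
- pack1: a cold pack: flat hard-shell block of pale blue plastic, 90 mm (x) by 40 mm (y) by 25 mm (z), about 95 g, origin at its centre; lies flat on the desk at the start. Two to four packs are present
- pack2: a cold pack, like pack1
- pack3: a cold pack, like pack1
- pack4: a cold pack, like pack1
- bottle: steel bottle with a twist cap, 70 mm diameter, 208 mm high, origin at the centre of its foot; leave it standing
- dish: ceramic trinket dish, 104 mm diameter, 28 mm high, origin at the centre of its foot; leave it
- console: coral handheld console clipped in a clear acrylic stand, 205 mm wide and about 100 mm high, origin at the centre of its foot; leave it

How it is judged:
By the outcome, as a careful person would: the job done as asked, in the order asked, and still so for the second after the job is handed in, with the robot touching nothing.
Of pack1, pack2, pack3, pack4 only 2 to 4 are there at a start; the rules pass over those that are not, and their reading is None.
At some moment in a run one of pack1, pack2, pack3, pack4 may be knocked a few centimetres aside while the robot is not near it.
Once in a run the grip may slacken for a moment while it holds something.
It also fails if it takes over 210 s, if anything falls off the work surface, if the arm or the gripper's body presses on something with over 40 N, if the wrist force passes 120 N, or if a joint passes its speed limit or range.

## Working session

There is one attempt and no reset: what is moved stays moved. The work goes in short steps, Python scripts to look and compute and a shell command to move; the robot and the scene stay as the last step left them, time stands still between calls to the robot, and variables do not carry over. Pictures are saved under pics/ and viewed, at most 14 in all, crops included, and the job is handed in when it is done.

```bash
mkdir -p pics; cat > h.py <<'E'
import numpy as np, cv2
from workcell import telemetry, grab_frame, bot
def snap(n,f):
    d=grab_frame(n); cv2.imwrite('pics/'+f,d["pixels"][:,:,::-1]); np.savez('pics/'+f[:-4],**{k:d[k] for k in d}); return d
def K(d):
    f=240/np.tan(np.radians(d["vertical_fov"])/2); return np.array([[f,0,d["cx"]],[0,f,d["cy"]],[0,0,1]],float)
def pts(d,uv,depth=None,z=None):
    "world points of pixels uv (N,2) from depth, or on the plane z"
    uv=np.asarray(uv,float).reshape(-1,1,2)
    n=cv2.undistortPoints(uv,K(d),np.array(d["distortion"],float)).reshape(-1,2)
    r=np.c_[n,np.ones(len(n))]; R=np.array(d["R"]);t=np.array(d["t"])
    if z is None:
        ij=uv.reshape(-1,2).astype(int); c=r*np.asarray(d["depth"])[ij[:,1],ij[:,0]][:,None]; return (c-t)@R
    o=-R.T@t; w=r@R; return o+w*((z-o[2])/w[:,2])[:,None]
def cloud(d):
    v,u=np.mgrid[0:480,0:640]; return pts(d,np.c_[u.ravel(),v.ravel()]).reshape(480,640,3)
E
python3 - <<'E'
from h import *
for n in("top","scene"):
    d=snap(n,n+"0.png"); print(n,-np.array(d["R"]).T@d["t"],d["vertical_fov"],d["distortion"])
s=telemetry.observe();print(s,bot.tcp_to_tips)
E
```

```text
top [ 0.40907793 -0.17022095  1.40285053] 46.16395976851743 [-0.13160037  0.          0.          0.          0.        ]
scene [ 1.08991636 -0.90140798  1.31521504] 44.14554196003265 [0.0510253 0.        0.        0.        0.       ]
{'clock': 0.1, 'qpos': array([-1.31518736,  0.52194602, -0.03630679,  1.59990623,  0.02122627,
        1.02106589, -0.1127752 ]), 'qd': array([-0.00042747, -0.00193825,  0.00167398, -0.00236975,  0.00114332,
        0.0024622 ,  0.00205314]), 'joint_efforts': array([ 3.25301706e-03, -9.28472614e+01,  1.98404945e+00, -3.70542812e+01,
        1.82515261e-02,  5.22882197e-03,  3.71195222e-05]), 'position': array([0.20001304, 0.59186874, 0.24980477]), 'tool_rot': array([-3.14065743e+00,  9.55409618e-05,  2.81579258e+00]), 'force': array([-0.30817084, -0.40215103,  0.26565039]), 'moment': array([0.03057494, 0.03569201, 0.03669537]), 'finger_force': 0.0, 'grip_width': 0.08541201355996703} 0.019
```

View pics/top0.png

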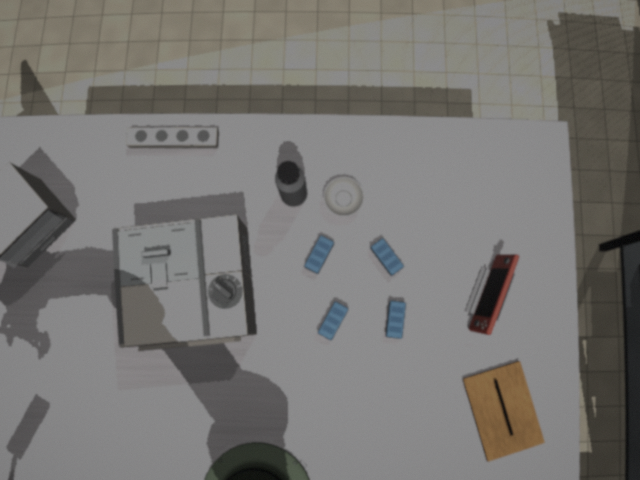

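View pics/scene0.png

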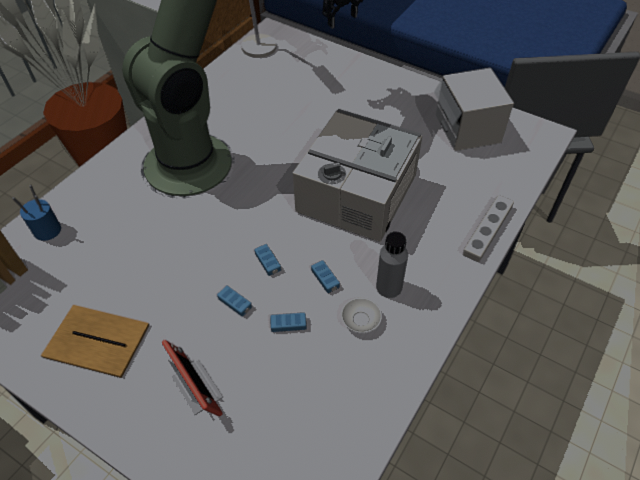

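The top view shows four packs at px (319,254), (387,256), (333,320) and (396,318). The cooler is at about (185,280) with its cover shut at the rear (rib at 155,252), and the dial is at (226,291). The front faces the robot.

```bash
cat >> h.py <<'E'
def packs(d,zmin=0.0,zmax=0.05):
    P=cloud(d); c=np.asarray(d["pixels"]).astype(int); m=((c[...,2]-c[...,0])>35)&(P[...,2]<zmax)&(P[...,2]>zmin-.02)&(abs(P[...,0]-.5)<.4)&(abs(P[...,1])<.6)
    n,l,st,_=cv2.connectedComponentsWithStats(m.astype(np.uint8))
    out=[]
    for i in range(1,n):
        if st[i,4]<60: continue
        v,u=np.nonzero(l==i); q=P[v,u]; zt=np.percentile(q[:,2],80)
        w=pts(d,np.c_[u,v],z=zt)[:,:2].astype(np.float32)
        (c0,s,a)=cv2.minAreaRect(w); a=a if s[0]>s[1] else a+90
        out.append((np.round(c0,4),np.round(zt,4),np.round(sorted(s),3),round((a+90)%180-90,1),st[i,4]))
    return out
E
python3 - <<'E'
from h import *
for f in("top0","scene0"):
    d=dict(np.load(f'pics/{f}.npz'));print(f)
    for p in packs(d):print(*p)
    P=cloud(d)
    m=(abs(P[...,2]-.172)<.01)&(P[...,0]>.25)&(P[...,0]<.9)&(P[...,1]>-.2)&(P[...,1]<.5)
    n,l,st,_=cv2.connectedComponentsWithStats(m.astype(np.uint8)); i=1+np.argmax(st[1:,4]);q=P[l==i]
    print(cv2.minAreaRect(q[:,:2].astype(np.float32)),np.percentile(q[:,2],[5,25,50,75,95]))
d=dict(np.load('pics/top0.npz'))
img=d["pixels"][200:360,100:270,::-1]
cv2.imwrite('pics/c1.png',cv2.resize(img,None,fx=3.5,fy=3.5,interpolation=cv2.INTER_CUBIC)*1)
P=cloud(d)
m=(P[...,2]>.185)&(P[...,2]<.21)&(P[...,0]>.3)&(P[...,0]<.8)&(P[...,1]>-.2)&(P[...,1]<.5)
n,l,st,_=cv2.connectedComponentsWithStats(m.astype(np.uint8))
for i in range(1,n):
    if st[i,4]>15: print(st[i],cv2.minAreaRect(P[l==i][:,:2].astype(np.float32)),np.percentile(P[l==i][:,2],[20,80]))
E
```

```text
top0
[ 0.6004 -0.1406] 0.0287 [0.035 0.084] -25.9 482
[ 0.597  -0.3084] 0.0286 [0.035 0.085] 37.1 483
[ 0.4381 -0.1776] 0.0281 [0.035 0.085] -28.2 498
[ 0.4433 -0.3309] 0.0283 [0.036 0.085] -6.0 508
((0.5162257552146912, 0.1679539531469345), (0.2724285423755646, 0.29004213213920593), 7.229921817779541) [0.16695653 0.16992129 0.17230588 0.17536835 0.17897558]
scene0
[ 0.4401 -0.1811] 0.0273 [0.04  0.088] -28.6 377
[ 0.603  -0.1446] 0.0276 [0.039 0.089] -26.2 399
[ 0.446  -0.3348] 0.027 [0.039 0.088] -6.0 435
[ 0.6002 -0.3111] 0.0269 [0.039 0.086] 37.7 471
((0.5158591270446777, 0.16801320016384125), (0.27163299918174744, 0.2965320348739624), 7.117145538330078) [0.16546547 0.16878798 0.17146439 0.17441996 0.17823562]
[277 161  23  24 319] ((0.7573925852775574, -0.0722723975777626), (0.048983920365571976, 0.04847140982747078), 69.87281036376953) [0.20396495 0.20905286]
[141 249  29   8 171] ((0.5738345980644226, 0.21652941405773163), (0.012944109737873077, 0.060040466487407684), 7.353572368621826) [0.19682422 0.20164135]
[213 282  20  17 148] ((0.4943682551383972, 0.06167343631386757), (0.04481245577335358, 0.014186687767505646), 52.02434158325195) [0.19948053 0.20416684]
```

View pics/c1.png

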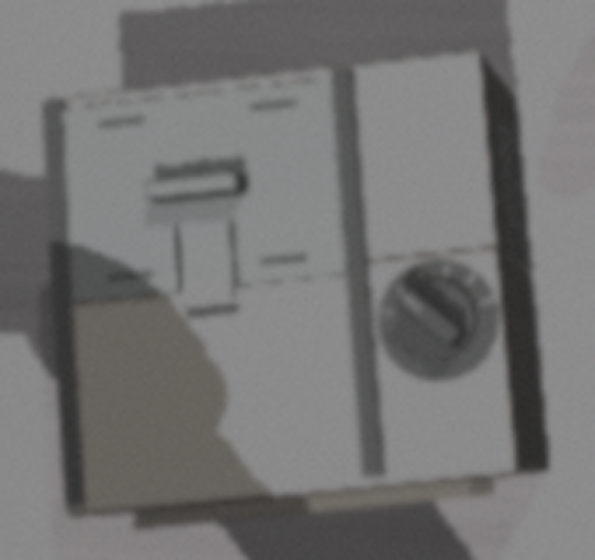

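```bash
cat > to.py <<'E'
import sys,numpy as np
from workcell import telemetry
from scipy.spatial.transform import Rotation as Ro
C=np.array([.516,.168,0]);Y=7.2
def cool(x,y,z): return C+Ro.from_euler('z',Y,degrees=True).apply([x,y,z])
def main(x,y,z,yaw):
    s=telemetry.observe(); R=Ro.from_euler('xyz',s["tool_rot"])
    d=R.inv().apply(np.array([x,y,z])-s["position"])*1e3
    w=(R.inv()*Ro.from_euler('xyz',[180,0,yaw],degrees=True)).as_rotvec(degrees=True)
    print('at',np.round(s["position"],4),np.round(np.degrees(s["tool_rot"]),1),'shift mm',np.round(d,1),'turn',np.round(w,1),'q',np.round(s["qpos"],2),'F',np.round(s["force"],1),'w',round(s["grip_width"],4),'t',s["clock"])
if __name__=="__main__":
    a=sys.argv[1:]
    if a[0]=='c': p=cool(*map(float,a[1:4])); main(*p,float(a[4])+Y)
    else: main(*map(float,a))
E
python3 to.py c -.035 -.104 .25 45
```

```text
at [0.2    0.5919 0.2498] [-179.9    0.   161.3] shift mm [-4.489e+02 -4.093e+02  2.000e-01] turn [-0.000e+00  1.000e-01  1.091e+02] q [-1.32  0.52 -0.04  1.6   0.02  1.02 -0.11] F [-0.3 -0.4  0.3] w 0.0854 t 0.1
```

```bash
r="x"; 
python3 -m crank '.085 -.028 -.0256 0 0 0 0;.085 -.028 -.0256 0 0 0 0;.085 -.028 -.0256 0 0 0 0;.085 -.028 -.0256 0 0 0 0;.085 -.028 -.0256 0 0 0 0;.085 -.028 -.0256 0 0 0 0;.085 -.028 -.0256 0 0 0 0;.085 -.028 -.0256 0 0 0 0' 40
python3 -m crank '.06 -.028 -.0256 0 0 0 0;.06 -.028 -.0256 0 0 0 0;.06 -.028 -.0256 0 0 0 0;.06 -.028 -.0256 0 0 0 0;.06 -.028 -.0256 0 0 0 0;.05 -.028 -.0256 0 0 0 0;.05 -.028 -.0256 0 0 0 0;.04 -.028 -.0256 0 0 0 0'
python3 -m crank '.04 0 0 0 0 0 6.8;.04 0 0 0 0 0 6.8;.04 0 0 0 0 0 6.8;.04 0 0 0 0 0 6.8;.04 0 0 0 0 0 6.8;.04 0 0 0 0 0 6.8;.04 0 0 0 0 0 6.8;.04 0 0 0 0 0 6.8'
python3 -m crank '.04 0 0 0 0 0 6.8;.04 0 0 0 0 0 6.8;.04 0 0 0 0 0 6.8;.04 0 0 0 0 0 6.8;.04 0 0 0 0 0 6.8;.04 0 0 0 0 0 6.8;.04 0 0 0 0 0 6.8;.04 0 0 0 0 0 6.8'
python3 to.py c -.035 -.104 .201 45
```

```text
clock: 0.77
position: [0.3472, 0.3246, 0.2502]
tool_rot: [-3.141, -0.0, 2.816]
force: [1.9, 0.3, -0.6]
grip_width: 0.0849
finger_force: 0.0
clock: 1.43
position: [0.4938, 0.0588, 0.2503]
tool_rot: [-3.142, -0.0, 2.816]
force: [0.8, 1.9, 0.5]
grip_width: 0.0409
finger_force: 0.0
clock: 2.1
position: [0.4932, 0.0606, 0.2501]
tool_rot: [-3.141, 0.0, 1.86]
force: [0.3, 0.5, -0.3]
grip_width: 0.0402
finger_force: 0.0
clock: 2.77
position: [0.4932, 0.0607, 0.2502]
tool_rot: [-3.141, 0.0, 0.911]
force: [0.3, -0.4, -0.3]
grip_width: 0.0403
finger_force: 0.0
at [0.4932 0.0607 0.2502] [-180.     0.    52.2] shift mm [ 0.5  1.  49.2] turn [-0.  0. -0.] q [-0.71  0.37  0.61  1.95 -0.27  0.9  -0.62] F [ 0.3 -0.4 -0.3] w 0.0403 t 2.7667
```

```bash
python3 -m crank '.035 .001 .001 .008 0 0 0;.035 0 0 .008 0 0 0;.035 0 0 .008 0 0 0;.035 0 0 .008 0 0 0;.035 0 0 .007 0 0 0;.035 0 0 .006 0 0 0;.035 0 0 .004 0 0 0;.035 0 0 0 0 0 0'
python3 -m crank '.01 0 0 0 0 0 0;.008 0 0 0 0 0 0;.005 0 0 0 0 0 0;.005 0 0 0 0 0 0;.005 0 0 0 0 0 0;.005 0 0 0 0 0 0;.005 0 0 0 0 0 0;.005 0 0 0 0 0 0' 40
python3 -m crank '.005 0 0 0 0 0 -4;.005 0 0 0 0 0 -4;.005 0 0 0 0 0 -4;.005 0 0 0 0 0 -4;.005 0 0 0 0 0 -4;.005 0 0 0 0 0 -4;.005 0 0 0 0 0 -4;.005 0 0 0 0 0 -4'
python3 to.py c -.035 -.104 .201 75;python3 -c "
from h import *;print(telemetry.observe()['moment'])"
```

```text
clock: 3.43
position: [0.4945, 0.0607, 0.2005]
tool_rot: [-3.141, 0.001, 0.917]
force: [-0.8, -0.1, -0.8]
grip_width: 0.035
finger_force: 0.0
clock: 4.1
position: [0.4927, 0.0624, 0.2016]
tool_rot: [-3.137, 0.001, 0.918]
force: [-19.0, 9.6, 17.2]
grip_width: 0.013
finger_force: 39.5
clock: 4.77
position: [0.4927, 0.0625, 0.2015]
tool_rot: [-3.137, -0.002, 1.48]
force: [-18.1, 15.0, 12.9]
grip_width: 0.0137
finger_force: 31.3
at [0.4927 0.0625 0.2015] [-1.797e+02 -1.000e-01  8.480e+01] shift mm [-1.9  1.8  0.5] turn [-0.3 -0.1  2.6] q [-0.56  0.42  0.41  1.99 -0.24  0.78 -0.1 ] F [-18.1  15.   12.9] w 0.0137 t 4.7667
[ 2.88459478  3.91683801 -0.79859882]
```

```bash
python3 -m crank '.035 0 0 0 0 0 0;.035 0 0 0 0 0 0;.035 0 0 0 0 0 0;.035 0 0 -.01 0 0 0;.035 0 0 -.02 0 0 0;.035 0 0 -.02 0 0 0;.035 0 0 -.02 0 0 0;.035 0 0 0 0 0 0'
python3 to.py c .063 .041 .25 90
python3 - <<'E'
from h import *
d=snap("scene","s1.png");P=cloud(d)
m=(P[...,2]>.188)&(P[...,2]<.206)
n,l,st,_=cv2.connectedComponentsWithStats(m.astype(np.uint8))
for i in range(1,n):
    q=P[l==i]; c=q.mean(0)
    if st[i,4]>15 and .3<c[0]<.7 and -.1<c[1]<.4: print(st[i],cv2.minAreaRect(q[:,:2].astype(np.float32)),np.percentile(q[:,2],[20,80]))
cv2.imwrite('pics/s1c.png',cv2.resize(d["pixels"][90:250,270:440,::-1],None,fx=3.5,fy=3.5,interpolation=cv2.INTER_CUBIC))
E
```

```text
clock: 5.43
position: [0.4962, 0.0607, 0.2752]
tool_rot: [3.137, -0.002, 1.474]
force: [-0.3, 0.4, 0.8]
grip_width: 0.0354
finger_force: 0.0
at [0.4962 0.0607 0.2752] [ 1.797e+02 -1.000e-01  8.450e+01] shift mm [162.5  61.7  25.8] turn [  0.3  -0.1 -12.7] q [-0.6   0.31  0.46  1.91 -0.17  0.94 -0.16] F [-0.3  0.4  0.8] w 0.0354 t 5.4333
[381 136  11  18  85] ((0.5724210143089294, 0.21672162413597107), (0.014094536192715168, 0.06300690025091171), 7.687619686126709) [0.19396685 0.20061213]
[325 160  14  15 103] ((0.49465247988700867, 0.06113877892494202), (0.05242547392845154, 0.019853876903653145), 86.98127746582031) [0.19440275 0.20246444]
```

View pics/s1c.png

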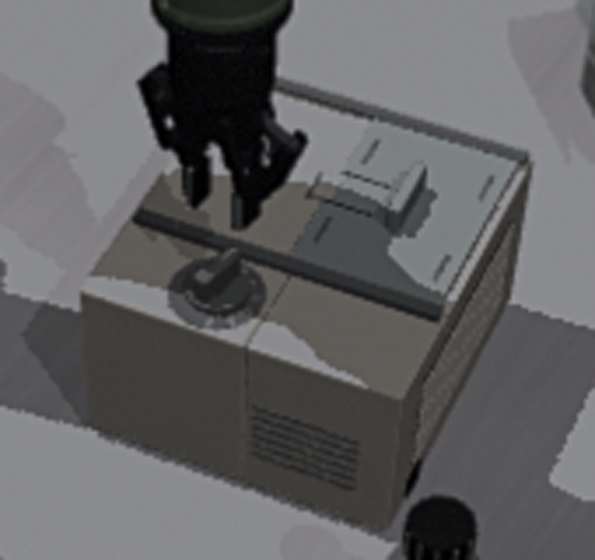

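```bash
python3 -m crank '.04 .0203 .0077 0 0 0 0;.04 .0203 .0077 0 0 0 0;.04 .0203 .0077 0 0 0 0;.04 .0203 .0077 0 0 0 0;.04 .0203 .0077 0 0 0 0;.04 .0203 .0077 0 0 0 0;.04 .0203 .0077 0 0 0 0;.04 .0203 .0077 0 0 0 0'
python3 -m crank '.04 0 0 0 .3 0 -6.4;.04 0 0 0 0 0 -6.4;.04 0 0 .01 0 0 0;.04 0 0 .01 0 0 0;.04 0 0 .01 0 0 0;.04 0 0 0 0 0 0;.04 0 0 0 0 0 0;.04 0 0 0 0 0 0'
python3 to.py .5725 .217 .200 97.2
```

```text
clock: 6.15
position: [0.5718, 0.2175, 0.2709]
tool_rot: [-3.141, 0.001, 1.475]
force: [0.2, -0.5, 0.8]
grip_width: 0.0401
finger_force: 0.0
clock: 6.82
position: [0.5715, 0.2166, 0.2413]
tool_rot: [-3.136, -0.001, 1.698]
force: [0.2, 0.1, -0.3]
grip_width: 0.0399
finger_force: 0.0
at [0.5715 0.2166 0.2413] [-179.7   -0.    97.3] shift mm [ 0.3  1.3 41.3] turn [-0.3 -0.   0.1] q [-0.69  0.53  0.34  1.66 -0.21  0.99 -0.15] F [ 0.2  0.1 -0.3] w 0.0399 t 6.8167
```

```bash
python3 -m crank '.04 0 .001 .008 0 0 0;.04 0 0 .008 0 0 0;.04 0 0 .008 0 0 0;.04 0 0 .008 0 0 0;.04 0 0 .006 0 0 0;.04 0 0 .002 0 0 0;.02 0 0 0 0 0 0;.01 0 0 0 0 0 0'
python3 -m crank '.005 0 0 0 0 0 0;.005 0 0 0 0 0 0;.005 0 0 0 0 0 0;.005 0 0 0 0 0 0;.005 0 0 0 0 0 0;.005 0 0 0 0 0 0;.005 0 -.003 0 0 0 0;.005 0 -.003 0 0 0 0' 50
python3 -m crank '.005 0 -.004 0 0 0 0;.005 0 -.006 0 0 0 0;.005 0 -.007 0 0 0 0;.005 0 -.007 0 0 0 0;.005 0 -.007 0 0 0 0;.005 0 -.007 0 0 0 0;.005 0 -.007 0 0 0 0;.005 0 -.007 0 0 0 0'
python3 to.py c -.055 .041 .200 90
```

```text
clock: 7.48
position: [0.5723, 0.2167, 0.2014]
tool_rot: [-3.136, -0.001, 1.699]
force: [-0.3, 0.4, 0.6]
grip_width: 0.0169
finger_force: 0.0
clock: 8.15
position: [0.5674, 0.2161, 0.2018]
tool_rot: [-3.14, -0.001, 1.699]
force: [9.0, 2.2, -6.6]
grip_width: 0.0107
finger_force: 48.8
clock: 8.82
position: [0.5139, 0.2093, 0.2016]
tool_rot: [-3.136, -0.001, 1.699]
force: [1.4, 1.0, -1.1]
grip_width: 0.0105
finger_force: 49.7
at [0.5139 0.2093 0.2016] [-1.797e+02 -1.000e-01  9.730e+01] shift mm [ -0.1 -58.1   1.9] turn [-0.3 -0.1  0.1] q [-0.73  0.49  0.33  1.85 -0.21  0.84 -0.17] F [ 1.4  1.  -1.1] w 0.0105 t 8.8167
```

```bash
python3 -m crank '.005 0 -.008 0 0 0 0;.005 0 -.008 0 0 0 0;.005 0 -.008 0 0 0 0;.005 0 -.008 0 0 0 0;.005 0 -.008 0 0 0 0;.005 0 -.008 0 0 0 0;.005 0 -.008 0 0 0 0;.005 0 -.003 0 0 0 0'
python3 to.py c -.055 .041 .200 90
python3 -m crank '.005 0 -.001 0 0 0 0;.005 0 -.001 0 0 0 0;.005 0 0 0 0 0 0;.04 0 0 0 0 0 0;.04 0 0 0 0 0 0;.04 0 0 0 0 0 0;.04 0 0 -.01 0 0 0;.04 0 0 -.03 0 0 0'
python3 -m crank '.06 0 0 -.03 0 0 0;.07 0 0 -.03 0 0 0;.085 0 0 0 0 0 0;.085 -.03 0 0 0 0 0;.085 -.03 0 0 0 0 0;.085 -.03 0 0 0 0 0;.085 -.03 0 0 0 0 0;.085 -.03 0 0 0 0 0'
python3 - <<'E'
from h import *
for n in("scene","top"):
    d=snap(n,n+"2.png");print(n)
    for p in packs(d):print(*p)
    P=cloud(d)
    m=(P[...,2]>.188)&(P[...,2]<.206)
    n,l,st,_=cv2.connectedComponentsWithStats(m.astype(np.uint8))
    for i in range(1,n):
        q=P[l==i]; c=q.mean(0)
        if st[i,4]>15 and .3<c[0]<.7 and -.1<c[1]<.4: print(st[i],cv2.minAreaRect(q[:,:2].astype(np.float32)))
    m=(P[...,2]>.10)&(P[...,2]<.125)&(P[...,0]>.4)&(P[...,0]<.7)&(P[...,1]>0)&(P[...,1]<.4)
    n,l,st,_=cv2.connectedComponentsWithStats(m.astype(np.uint8))
    i=1+np.argmax(st[1:,4]); q=P[l==i]; print('floor',cv2.minAreaRect(q[:,:2].astype(np.float32)),np.median(q[:,2]))
E
```

```text
clock: 9.48
position: [0.4548, 0.2018, 0.2017]
tool_rot: [-3.136, -0.001, 1.699]
force: [2.2, 2.9, -12.0]
grip_width: 0.0108
finger_force: 48.6
at [0.4548 0.2018 0.2017] [-179.7   -0.    97.4] shift mm [-0.2  1.5  1.7] turn [-0.3 -0.   0.2] q [-0.79  0.41  0.33  1.99 -0.19  0.78 -0.22] F [  2.2   2.9 -12. ] w 0.0108 t 9.4833
clock: 10.15
position: [0.4531, 0.2008, 0.2404]
tool_rot: [-3.132, 0.002, 1.699]
force: [-0.0, -0.8, -0.3]
grip_width: 0.0401
finger_force: 0.0
clock: 10.82
position: [0.4738, 0.0512, 0.3027]
tool_rot: [-3.137, -0.001, 1.699]
force: [1.1, 1.1, -0.8]
grip_width: 0.0848
finger_force: 0.0
scene
[ 0.4402 -0.1814] 0.0276 [0.04  0.088] -27.8 376
[ 0.6027 -0.1444] 0.0272 [0.039 0.089] -26.4 405
[ 0.4461 -0.3348] 0.0271 [0.039 0.088] -6.0 435
[ 0.6007 -0.3116] 0.0275 [0.04  0.086] 37.2 474
[325 160  14  15 102] ((0.49435263872146606, 0.061303045600652695), (0.04711877927184105, 0.017726454883813858), 85.73133850097656)
floor ((0.5620185136795044, 0.24902835488319397), (0.10313960909843445, 0.13227179646492004), 6.994725704193115) 0.11212488537153395
top
[ 0.6001 -0.1406] 0.0283 [0.036 0.085] -27.0 498
[ 0.5971 -0.3084] 0.0284 [0.036 0.085] 36.6 500
[ 0.4433 -0.3309] 0.0285 [0.036 0.086] -6.0 524
[ 0.4379 -0.1778] 0.0282 [0.036 0.086] -28.1 519
[229 288   5   7  29] ((0.49244534969329834, 0.04311120882630348), (0.012920032255351543, 0.007518246304243803), 0.8777866363525391)
floor ((0.5851368308067322, 0.22604909539222717), (0.09531323611736298, 0.17056606709957123), 7.6021294593811035) 0.11305537718728752
```

View pics/scene2.png

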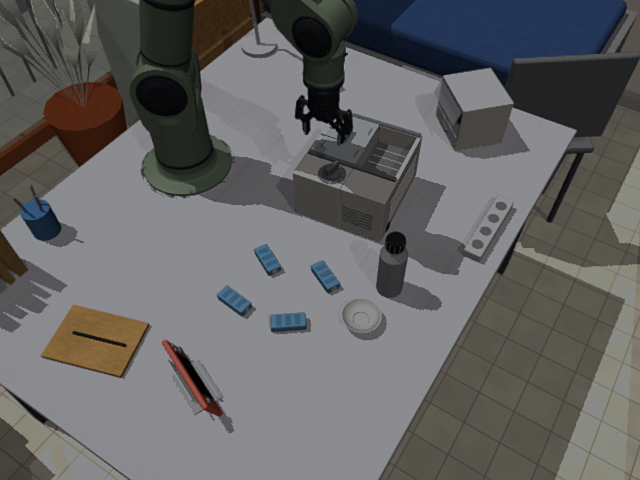

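```bash
python3 to.py .6015 -.1425 .10 153.5
```

```text
at [0.4741 0.0482 0.3029] [-179.8    0.    97. ] shift mm [-204.8  104.   202.5] turn [ -0.2  -0.1 -56.5] q [-0.6   0.24  0.46  1.93 -0.13  1.01  0.03] F [1.3 0.9 0.3] w 0.0849 t 10.9167
```

```bash
python3 -m crank '.085 -.0256 .013 .003 0 0 0;.085 -.0256 .013 .003 0 0 0;.085 -.0256 .013 .003 0 0 0;.085 -.0256 .013 .003 0 0 0;.085 -.0256 .013 .003 0 0 0;.085 -.0256 .013 .003 0 0 0;.085 -.0256 .013 .003 0 0 0;.085 -.0256 .013 .003 0 0 0'
python3 -m crank '.085 0 0 .022 0 0 -7;.085 0 0 .022 0 0 -7;.085 0 0 .022 0 0 -7;.085 0 0 .022 0 0 -7;.085 0 0 .022 0 0 -7;.085 0 0 .022 0 0 -7;.085 0 0 .022 0 0 -7;.085 0 0 .022 0 0 -7'
python3 to.py .6015 -.1425 .024 153.5
```

```text
clock: 11.58
position: [0.6037, -0.138, 0.2776]
tool_rot: [-3.137, -0.001, 1.699]
force: [-0.4, 0.7, 0.3]
grip_width: 0.0851
finger_force: 0.0
clock: 12.25
position: [0.6024, -0.1367, 0.1008]
tool_rot: [-3.14, -0.004, 2.682]
force: [0.6, -0.9, -0.4]
grip_width: 0.085
finger_force: 0.0
at [ 0.6024 -0.1367  0.1008] [-179.9   -0.2  153.7] shift mm [-2.1 -5.5 76.8] turn [-0.1 -0.2  0.2] q [ 0.03  0.7   0.14  1.73 -0.14  0.72  1.36] F [ 0.6 -0.9 -0.4] w 0.085 t 12.25
```

```bash
python3 -m crank '.085 -.002 -.0055 .016 0 0 0;.085 0 0 .016 0 0 0;.085 0 0 .016 0 0 0;.085 0 0 .016 0 0 0;.085 0 0 .009 0 0 0;.085 0 0 .004 0 0 0;.05 0 0 0 0 0 0;.03 0 0 0 0 0 0'
python3 -m crank '.03 0 0 0 0 0 0;.03 0 0 0 0 0 0;.03 0 0 0 0 0 0;.03 0 0 0 0 0 0;.03 0 0 0 0 0 0;.03 0 0 0 0 0 0;.03 0 0 0 0 0 0;.03 0 0 -.005 0 0 0' 50
python3 to.py c .065 .077 .25 180
```

```text
clock: 12.92
position: [0.6014, -0.1429, 0.0248]
tool_rot: [-3.139, -0.004, 2.676]
force: [0.8, -0.7, 0.1]
grip_width: 0.0631
finger_force: 0.0
clock: 13.58
position: [0.6009, -0.1428, 0.0293]
tool_rot: [-3.139, -0.005, 2.676]
force: [-0.2, -0.3, -1.3]
grip_width: 0.0392
finger_force: 50.4
at [ 0.6009 -0.1428  0.0293] [-179.9   -0.3  153.3] shift mm [ 205.4  339.3 -220.5] turn [ -0.   -0.3 -33.9] q [ 0.06  0.81  0.12  1.75 -0.16  0.59  1.38] F [-0.2 -0.3 -1.3] w 0.0392 t 13.5833
```

```bash
python3 -m crank '.03 0 0 -.027 0 0 -4.2;.03 0 0 -.027 0 0 -4.2;.03 0 0 -.027 0 0 -4.2;.03 0 0 -.027 0 0 -4.2;.03 0 0 -.027 0 0 -4.2;.03 0 0 -.027 0 0 -4.2;.03 0 0 -.027 0 0 -4.2;.03 0 0 -.027 0 .2 -4.2'
python3 to.py c .065 .077 .25 180
```

```text
clock: 14.25
position: [0.6017, -0.143, 0.2473]
tool_rot: [3.141, -0.008, -3.017]
force: [-0.0, -0.4, -0.9]
grip_width: 0.0388
finger_force: 50.6
at [ 0.6017 -0.143   0.2473] [ 180.    -0.5 -172.9] shift mm [-18.3 396.4  -2.7] turn [ 0.  -0.5 -0.1] q [0.13 0.52 0.   1.62 0.   1.02 1.83] F [-0.  -0.4 -0.9] w 0.0388 t 14.25
```

```bash
python3 -m crank '.03 -.0011 .0248 0 0 -.5 0;.03 -.0011 .0248 0 0 0 0;.03 -.0011 .0248 0 0 0 0;.03 -.0011 .0248 0 0 0 0;.03 -.0011 .0248 0 0 0 0;.03 -.0011 .0248 0 0 0 0;.03 -.0011 .0248 0 0 0 0;.03 -.0011 .0248 0 0 0 0'
python3 -m crank '.03 -.0011 .0248 0 0 0 0;.03 -.0011 .0248 0 0 0 0;.03 -.0011 .0248 0 0 0 0;.03 -.0011 .0248 0 0 0 0;.03 -.0011 .0248 0 0 0 0;.03 -.0011 .0248 0 0 0 0;.03 -.0011 .0248 0 0 0 0;.03 -.0011 .0248 0 0 0 0'
python3 to.py c .065 .077 .138 180
python3 - <<'E'
from h import *
d=snap("scene","s3.png")
for p in packs(d):print(*p)
for p in packs(d,.1,.3):print(*p)
E
```

```text
clock: 14.92
position: [0.5866, 0.0562, 0.246]
tool_rot: [3.141, 0.001, -3.021]
force: [-0.1, -1.2, -1.1]
grip_width: 0.0391
finger_force: 50.6
clock: 15.58
position: [0.5714, 0.2542, 0.2462]
tool_rot: [3.141, 0.001, -3.021]
force: [0.8, 0.3, 0.9]
grip_width: 0.0388
finger_force: 50.6
at [0.5714 0.2542 0.2462] [ 179.9    0.  -173.1] shift mm [  0.9  -1.7 108.2] turn [ 0.1  0.  -0.3] q [-0.47  0.53 -0.06  1.6   0.04  1.01  1.15] F [0.8 0.3 0.9] w 0.0388 t 15.5833
[ 0.4399 -0.1809] 0.027 [0.04  0.088] -28.6 374
[ 0.4461 -0.3349] 0.0272 [0.039 0.088] -5.8 437
[ 0.6006 -0.3116] 0.0276 [0.04  0.086] 37.2 473
[0.5368 0.2381] 0.2472 [0.024 0.046] -45.8 62
[0.5953 0.2523] 0.2474 [0.036 0.041] -80.2 111
```

View pics/s3.png

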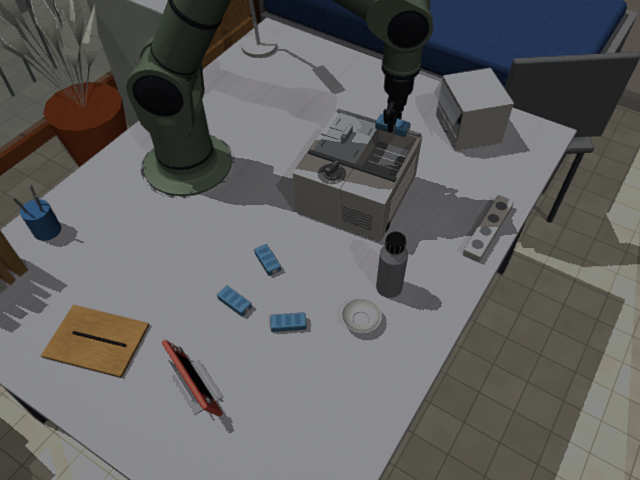

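```bash
python3 -m crank '.03 0 -.002 .015 0 0 0;.03 0 0 .015 0 0 0;.03 0 0 .015 0 0 0;.03 0 0 .015 0 0 0;.03 0 0 .015 0 0 0;.03 0 0 .015 0 0 0;.03 0 0 .008 0 0 0;.03 0 0 .005 0 0 0'
python3 -m crank '.03 0 0 .002 0 0 0;.03 0 0 .001 0 0 0;.03 0 0 0 0 0 0;.03 0 0 0 0 0 0;.03 0 0 0 0 0 0;.03 0 0 0 0 0 0;.03 0 0 0 0 0 0;.03 0 0 0 0 0 0'
python3 - <<'E'
from h import *
d=dict(np.load('pics/s3.npz'));P=cloud(d)
m=(P[...,2]>.188)&(P[...,2]<.206)
n,l,st,_=cv2.connectedComponentsWithStats(m.astype(np.uint8))
for i in range(1,n):
        q=P[l==i]; c=q.mean(0)
        if st[i,4]>15 and .3<c[0]<.7 and -.1<c[1]<.4: print(st[i],cv2.minAreaRect(q[:,:2].astype(np.float32)))
E
python3 to.py c .065 .077 .138 180
```

```text
clock: 16.3
position: [0.5717, 0.251, 0.1419]
tool_rot: [3.141, -0.001, -3.021]
force: [0.8, 0.2, -1.1]
grip_width: 0.0389
finger_force: 50.6
clock: 16.97
position: [0.572, 0.2513, 0.1396]
tool_rot: [3.141, 0.0, -3.021]
force: [-0.0, -0.1, -0.0]
grip_width: 0.0392
finger_force: 50.6
[341 124  12  17  89] ((0.45690029859542847, 0.20118024945259094), (0.014254653826355934, 0.06505396217107773), 6.274917125701904)
[325 160  14  15 102] ((0.4943926930427551, 0.06000732257962227), (0.051432300359010696, 0.017063725739717484), 85.00786590576172)
at [0.572  0.2513 0.1396] [ 179.9    0.  -173.1] shift mm [1.  1.4 1.6] turn [ 0.1  0.  -0.3] q [-0.47  0.65 -0.06  1.69  0.05  0.8   1.14] F [-0.  -0.1 -0. ] w 0.0392 t 16.9667
```

```bash
python3 -m crank '.03 0 0 .002 0 0 0;.03 0 0 .001 0 0 0;.05 0 0 0 0 0 0;.05 0 0 0 0 0 0;.05 0 0 0 0 0 0;.05 0 0 -.01 0 0 0;.05 0 0 -.02 0 0 0;.05 0 0 -.02 0 0 0'
python3 -m crank '.07 0 0 -.03 0 0 0;.085 0 0 -.03 0 0 0;.085 .0 -.03 0 0 0 0;.085 .0 -.04 0 0 0 0;.085 .0 -.04 0 0 0 0;.085 .0 -.04 0 0 0 0;.085 .0 -.04 0 0 0 0;.085 .0 -.04 0 0 0 0'
python3 - <<'E'
from h import *
d=snap("scene","s4.png");print(*packs(d),sep='\n');print('in',*packs(d,.1,.2))
E
python3 to.py .4395 -.180 .12 152
```

```text
clock: 17.63
position: [0.5716, 0.2512, 0.1871]
tool_rot: [3.141, -0.001, -3.02]
force: [0.2, -0.2, 0.4]
grip_width: 0.05
finger_force: 0.0
clock: 18.3
position: [0.5997, 0.0211, 0.2471]
tool_rot: [3.14, 0.001, -3.02]
force: [0.9, 0.0, 0.7]
grip_width: 0.0849
finger_force: 0.0
(array([ 0.4404, -0.1814]), np.float64(0.0273), array([0.04 , 0.089]), -27.8, np.int32(378))
(array([ 0.446 , -0.3349]), np.float64(0.0272), array([0.04 , 0.088]), -5.8, np.int32(442))
(array([ 0.6006, -0.3115]), np.float64(0.0271), array([0.04 , 0.086]), 37.1, np.int32(474))
in (array([0.5733, 0.2453]), np.float64(0.1392), array([0.04 , 0.084]), 6.2, np.int32(286))
at [0.6003 0.0117 0.2472] [-179.8    0.  -173.5] shift mm [ 181.5 -171.9  127.6] turn [-0.2  0.1 34.5] q [-0.11  0.48 -0.02  1.67  0.02  0.98  1.55] F [ -0.6 -10.7   0.6] w 0.0848 t 18.35
```

```bash
python3 -m crank '.085 .0227 -.0215 0 0 0 0;.085 .0227 -.0215 0 0 0 0;.085 .0227 -.0215 0 0 0 0;.085 .0227 -.0215 0 0 0 0;.085 .0227 -.0215 0 0 0 0;.085 .0227 -.0215 0 0 0 0;.085 .0227 -.0215 0 0 0 0;.085 .0227 -.0215 0 0 0 0'
python3 -m crank '.085 0 0 .019 0 0 5;.085 0 0 .019 0 0 5;.085 0 0 .019 0 0 5;.085 0 0 .019 0 0 5;.085 0 0 .019 0 0 5;.085 0 0 .019 0 0 5;.085 0 0 .019 0 0 4.5;.085 0 0 0 0 0 0'
python3 to.py .4395 -.1798 .025 152
```

```text
clock: 19.02
position: [0.4393, -0.1705, 0.2467]
tool_rot: [3.141, 0.001, -3.02]
force: [0.5, -0.7, -0.0]
grip_width: 0.085
finger_force: 0.0
clock: 19.68
position: [0.4393, -0.1689, 0.111]
tool_rot: [3.142, -0.004, 2.657]
force: [-0.3, 0.3, -0.1]
grip_width: 0.085
finger_force: 0.0
at [ 0.4393 -0.1689  0.111 ] [180.   -0.2 152.2] shift mm [-5.6 -9.6 85.9] turn [ 0.  -0.2  0.2] q [ 0.14  0.51  0.13  2.11 -0.13  0.53  1.46] F [-0.3  0.3 -0.1] w 0.085 t 19.6833
```

```bash
python3 -m crank '.085 -.0056 -.0096 .012 0 -.2 0;.085 0 0 .018 0 0 0;.085 0 0 .018 0 0 0;.085 0 0 .018 0 0 0;.085 0 0 .014 0 0 0;.085 0 0 .006 0 0 0;.05 0 0 0 0 0 0;.03 0 0 0 0 0 0'
python3 -m crank '.03 0 0 0 0 0 0;.03 0 0 0 0 0 0;.03 0 0 0 0 0 0;.03 0 0 0 0 0 0;.03 0 0 0 0 0 0;.03 0 0 -.01 0 0 -4.2;.03 0 0 -.02 0 0 -4.2;.03 0 0 -.025 0 0 -4.2'
python3 -m crank '.03 0 0 -.035 0 0 -4.4;.03 0 0 -.035 0 0 -4.4;.03 0 0 -.035 0 0 -4.4;.03 0 0 -.035 0 0 -4.4;.03 0 0 -.025 0 0 -4.4;.03 0 0 0 0 0 0;.03 0 0 0 0 0 0;.03 0 0 0 0 0 0'
python3 to.py c .065 .005 .25 180
```

```text
clock: 20.35
position: [0.4414, -0.1809, 0.0279]
tool_rot: [3.14, 0.003, 2.661]
force: [-0.7, 0.3, 0.1]
grip_width: 0.0638
finger_force: 0.0
clock: 21.02
position: [0.4402, -0.1806, 0.0824]
tool_rot: [-3.141, 0.001, 2.884]
force: [-0.0, 0.9, -1.1]
grip_width: 0.0386
finger_force: 51.9
clock: 21.68
position: [0.4398, -0.1806, 0.2467]
tool_rot: [-3.141, 0.003, -3.02]
force: [-0.5, -0.3, -2.0]
grip_width: 0.0386
finger_force: 52.0
at [ 0.4398 -0.1806  0.2467] [-1.799e+02  1.000e-01 -1.730e+02] shift mm [-182.8  342.1   -3.2] turn [-0.1  0.1 -0.2] q [ 0.29  0.29 -0.03  1.99  0.01  0.86  1.95] F [-0.5 -0.3 -2. ] w 0.0386 t 21.6833
```

```bash
python3 -m crank '.03 -.0114 .0214 0 0 0 0;.03 -.0114 .0214 0 0 0 0;.03 -.0114 .0214 0 0 0 0;.03 -.0114 .0214 0 0 0 0;.03 -.0114 .0214 0 0 0 0;.03 -.0114 .0214 0 0 0 0;.03 -.0114 .0214 0 0 0 0;.03 -.0114 .0214 0 0 0 0'
python3 -m crank '.03 -.0114 .0214 0 0 0 0;.03 -.0114 .0214 0 0 0 0;.03 -.0114 .0214 0 0 0 0;.03 -.0114 .0214 0 0 0 0;.03 -.0114 .0214 0 0 0 0;.03 -.0114 .0214 0 0 0 0;.03 -.0114 .0214 0 0 0 0;.03 -.0114 .0214 0 0 0 -.3'
python3 to.py c .065 .005 .14 180
```

```text
clock: 22.35
position: [0.5095, 0.0016, 0.2457]
tool_rot: [-3.141, 0.0, -3.02]
force: [1.6, 0.3, -1.5]
grip_width: 0.0385
finger_force: 52.0
clock: 23.02
position: [0.579, 0.1825, 0.2454]
tool_rot: [-3.14, 0.0, -3.015]
force: [1.1, -0.1, -1.6]
grip_width: 0.0386
finger_force: 52.0
at [0.579  0.1825 0.2454] [-179.9    0.  -172.7] shift mm [ -0.6  -1.3 105.4] turn [-0.1  0.   0.1] q [-0.31  0.5  -0.13  1.65  0.08  1.    1.23] F [ 1.1 -0.1 -1.6] w 0.0386 t 23.0167
```

```bash
python3 -m crank '.03 0 -.001 .015 0 0 0;.03 0 0 .015 0 0 0;.03 0 0 .015 0 0 0;.03 0 0 .015 0 0 0;.03 0 0 .015 0 0 0;.03 0 0 .015 0 0 0;.03 0 0 .008 0 0 0;.03 0 0 .004 0 0 0'
python3 -m crank '.03 0 0 .002 0 0 0;.03 0 0 .001 0 0 0;.03 0 0 0 0 0 0;.05 0 0 0 0 0 0;.05 0 0 0 0 0 0;.05 0 0 0 0 0 0;.05 0 0 -.01 0 0 0;.05 0 0 -.03 0 0 0'
python3 -m crank '.05 0 0 -.03 0 0 0;.085 0 0 -.04 0 0 0;.085 .0 -.03 0 0 0 0;.085 .0 -.04 0 0 0 0;.085 .0 -.04 0 0 0 0;.085 .0 -.04 0 0 0 0;.085 .0 -.03 0 0 0 0;.085 .0 0 0 0 0 0'
python3 - <<'E'
from h import *
d=snap("scene","s5.png");print(*packs(d),sep='\n');print('in',*packs(d,.1,.2),sep='\n')
E
python3 to.py .4453 -.333 .12 174
```

```text
clock: 23.68
position: [0.5787, 0.1802, 0.1429]
tool_rot: [-3.14, -0.0, -3.014]
force: [-0.4, -0.4, -1.0]
grip_width: 0.0384
finger_force: 52.0
clock: 24.35
position: [0.5782, 0.1795, 0.1801]
tool_rot: [-3.139, -0.002, -3.014]
force: [0.6, -0.8, 0.2]
grip_width: 0.0501
finger_force: 0.0
clock: 25.02
position: [0.6028, -0.0061, 0.2534]
tool_rot: [-3.137, 0.003, -3.022]
force: [0.4, -0.3, 0.5]
grip_width: 0.0851
finger_force: 0.0
(array([ 0.446 , -0.3349]), np.float64(0.0272), array([0.04 , 0.088]), -5.8, np.int32(443))
(array([ 0.6008, -0.3117]), np.float64(0.0278), array([0.04 , 0.086]), 36.6, np.int32(479))
in
(array([0.572 , 0.2458]), np.float64(0.1387), array([0.04 , 0.086]), 7.7, np.int32(295))
(array([0.5804, 0.18  ]), np.float64(0.1389), array([0.03 , 0.076]), 6.8, np.int32(211))
at [ 0.6026 -0.0025  0.2533] [-179.8    0.2 -173. ] shift mm [ 196.9 -308.5  133.5] turn [-0.1  0.2 13. ] q [-0.03  0.48 -0.1   1.66  0.06  1.    1.55] F [ 0.2  0.3 -0.6] w 0.0849 t 25.0667
```

```bash
python3 -m crank '.085 .0246 -.031 0 0 0 0;.085 .0246 -.031 0 0 0 0;.085 .0246 -.031 0 0 0 0;.085 .0246 -.031 0 0 0 0;.085 .0246 -.031 0 0 0 0;.085 .0246 -.031 0 0 0 0;.085 .0246 -.031 0 0 0 0;.085 .0246 -.031 0 0 0 0'
python3 -m crank '.085 0 -.015 0 0 0 0;.085 0 -.015 0 0 0 0;.085 0 -.015 0 0 0 0;.085 0 -.015 0 0 0 0;.085 0 0 .035 0 0 6.5;.085 0 0 .035 0 0 6.5;.085 0 0 .035 0 .2 0;.085 0 0 .03 0 0 0'
python3 to.py .4453 -.333 .025 174
```

```text
clock: 25.73
position: [0.4379, -0.27, 0.253]
tool_rot: [-3.14, 0.004, -3.013]
force: [0.2, -0.5, 0.7]
grip_width: 0.0848
finger_force: 0.0
clock: 26.4
position: [0.4473, -0.328, 0.1156]
tool_rot: [-3.141, -0.001, 3.043]
force: [1.0, 0.5, 0.1]
grip_width: 0.0849
finger_force: 0.0
at [ 0.4473 -0.328   0.1156] [-180.    -0.   174.4] shift mm [ 1.4 -5.1 90.6] turn [-0.  -0.   0.4] q [ 0.51  0.6   0.03  1.9  -0.03  0.65  2.02] F [1.  0.5 0.1] w 0.0849 t 26.4
```

```bash
python3 -m crank '.085 .0014 -.005 .014 0 0 0;.085 0 0 .02 0 0 0;.085 0 0 .02 0 0 0;.085 0 0 .02 0 0 0;.085 0 0 .012 0 0 0;.085 0 0 .004 0 0 0;.05 0 0 0 0 0 0;.03 0 0 0 0 0 0'
python3 -m crank '.03 0 0 0 0 0 0;.03 0 0 0 0 0 0;.03 0 0 0 0 0 0;.03 0 0 0 0 0 0;.03 0 0 0 0 0 0;.03 0 0 -.01 0 0 0;.03 0 0 -.02 0 0 0;.03 0 0 -.025 0 0 0'
python3 -m crank '.03 0 0 -.035 0 0 -6.5;.03 0 0 -.035 0 0 -6.5;.03 0 0 -.035 0 0 0;.03 0 0 -.035 0 0 0;.03 0 0 -.035 0 0 0;.03 0 0 -.01 0 0 0;.03 0 0 0 0 0 0;.03 0 0 0 0 0 0'
python3 to.py c .065 .077 .26 180
```

```text
clock: 27.07
position: [0.4454, -0.3337, 0.0279]
tool_rot: [-3.141, 0.0, 3.043]
force: [-0.0, 0.2, 0.7]
grip_width: 0.0635
finger_force: 0.0
clock: 27.73
position: [0.4444, -0.3332, 0.0828]
tool_rot: [3.141, -0.002, 3.043]
force: [-0.3, -0.2, -0.0]
grip_width: 0.0392
finger_force: 51.0
clock: 28.4
position: [0.4449, -0.3335, 0.2678]
tool_rot: [-3.14, 0.0, -3.014]
force: [0.5, -0.5, -0.9]
grip_width: 0.0386
finger_force: 51.2
at [ 0.4449 -0.3335  0.2678] [-179.9    0.  -172.7] shift mm [-199.6  565.2    7.2] turn [-0.1  0.   0.1] q [ 0.56  0.39 -0.03  1.77  0.02  0.98  2.22] F [ 0.5 -0.5 -0.9] w 0.0386 t 28.4
```

```bash
python3 -m crank '.03 -.0083 .0235 0 0 0 0;.03 -.0083 .0235 0 0 0 0;.03 -.0083 .0235 0 0 0 0;.03 -.0083 .0235 0 0 0 0;.03 -.0083 .0235 0 0 0 0;.03 -.0083 .0235 0 0 0 0;.03 -.0083 .0235 0 0 0 0;.03 -.0083 .0235 0 0 0 0'
python3 -m crank '.03 -.0083 .0235 0 0 0 0;.03 -.0083 .0235 0 0 0 0;.03 -.0083 .0235 0 0 0 0;.03 -.0083 .0235 0 0 0 0;.03 -.0083 .0235 0 0 0 0;.03 -.0083 .0235 0 0 0 0;.03 -.0083 .0235 0 0 0 0;.03 -.0083 .0235 0 0 0 0'
python3 -m crank '.03 -.0083 .0235 0 0 0 0;.03 -.0083 .0235 0 0 0 0;.03 -.0083 .0235 0 0 0 0;.03 -.0083 .0235 0 0 0 0;.03 -.0083 .0235 0 0 0 0;.03 -.0083 .0235 0 0 0 0;.03 -.0083 .0235 0 0 0 0;.03 -.0083 .0235 0 0 0 0'
python3 to.py c .065 .077 .165 180
python3 - <<'E'
from h import *
d=snap("scene","s6.png");print(*packs(d),sep='\n');print('in',*packs(d,.1,.3),sep='\n')
E
```

```text
clock: 29.07
position: [0.4863, -0.1372, 0.2657]
tool_rot: [3.141, -0.003, -3.014]
force: [-0.2, 0.2, 0.1]
grip_width: 0.0388
finger_force: 51.1
clock: 29.73
position: [0.5281, 0.0575, 0.2655]
tool_rot: [-3.141, -0.003, -3.014]
force: [-0.2, 0.2, -1.3]
grip_width: 0.039
finger_force: 51.1
clock: 30.4
position: [0.5701, 0.2522, 0.2651]
tool_rot: [-3.14, -0.003, -3.013]
force: [-0.1, 0.1, -0.8]
grip_width: 0.0386
finger_force: 51.1
at [0.5701 0.2522 0.2651] [-179.9   -0.2 -172.7] shift mm [ -1.1   0.3 100.1] turn [-0.1 -0.2  0.1] q [-0.37  0.51 -0.22  1.58  0.12  1.07  1.09] F [-0.1  0.1 -0.8] w 0.0386 t 30.4
(array([ 0.6007, -0.3116]), np.float64(0.0275), array([0.04 , 0.086]), 36.6, np.int32(474))
in
(array([0.5365, 0.2354]), np.float64(0.2627), array([0.026, 0.047]), -44.3, np.int32(71))
(array([0.5929, 0.2511]), np.float64(0.2634), array([0.037, 0.038]), -83.2, np.int32(108))
(array([0.5716, 0.2459]), np.float64(0.1385), array([0.04 , 0.086]), 7.7, np.int32(264))
(array([0.5752, 0.1786]), np.float64(0.1395), array([0.027, 0.085]), 7.5, np.int32(196))
```

```bash
python3 -m crank '.03 -.001 0 .015 0 0 0;.03 0 0 .015 0 0 0;.03 0 0 .015 0 0 0;.03 0 0 .015 0 0 0;.03 0 0 .015 0 0 0;.03 0 0 .012 0 0 0;.03 0 0 .006 0 0 0;.03 0 0 .004 0 0 0'
python3 -m crank '.03 0 0 .002 0 0 0;.03 0 0 .001 0 0 0;.03 0 0 0 0 0 0;.05 0 0 0 0 0 0;.05 0 0 0 0 0 0;.05 0 0 0 0 0 0;.05 0 0 -.01 0 0 0;.05 0 0 -.03 0 0 0'
python3 -m crank '.05 0 0 -.03 0 0 0;.085 0 0 -.03 0 0 0;.085 .0 -.03 0 0 0 0;.085 .0 -.04 0 0 0 0;.085 .0 -.04 0 0 0 0;.085 .0 -.04 0 0 0 0;.085 .0 -.04 0 0 0 0;.085 .0 -.03 0 0 0 0'
python3 - <<'E'
from h import *
d=snap("scene","s7.png");print(*packs(d),sep='\n');print('in',*packs(d,.1,.2),sep='\n')
E
python3 to.py .5995 -.3105 .12 36.7
```

```text
clock: 31.12
position: [0.571, 0.2512, 0.1685]
tool_rot: [-3.141, -0.002, -3.014]
force: [0.0, -0.1, -1.0]
grip_width: 0.0387
finger_force: 51.1
clock: 31.78
position: [0.5701, 0.2507, 0.2047]
tool_rot: [-3.14, -0.006, -3.013]
force: [0.2, -0.2, 0.5]
grip_width: 0.0501
finger_force: 0.0
clock: 32.45
position: [0.5999, 0.0295, 0.2681]
tool_rot: [-3.14, 0.0, -3.016]
force: [0.2, -0.0, -0.2]
grip_width: 0.0848
finger_force: 0.0
(array([ 0.6008, -0.3118]), np.float64(0.0276), array([0.04 , 0.086]), 37.2, np.int32(479))
in
(array([0.5736, 0.2463]), np.float64(0.1636), array([0.04 , 0.081]), 7.8, np.int32(280))
(array([0.5763, 0.1794]), np.float64(0.1391), array([0.03 , 0.085]), 6.8, np.int32(228))
at [0.6005 0.0236 0.268 ] [-179.8    0.  -173.1] shift mm [  41.1 -330.9  149.3] turn [-1.000e-01  3.000e-01  1.502e+02] q [-0.02  0.47 -0.17  1.64  0.1   1.04  1.47] F [ 0.3 -8.5 -0.8] w 0.0848 t 32.5
```

```bash
python3 -m crank '.085 .0041 -.033 0 0 0 0;.085 .0041 -.033 0 0 0 0;.085 .0041 -.033 0 0 0 0;.085 .0041 -.033 0 0 0 0;.085 .0041 -.033 0 0 0 0;.085 .0041 -.033 0 0 0 0;.085 .0041 -.033 0 0 0 0;.085 .0041 -.033 0 0 0 0'
python3 -m crank '.085 .0041 -.033 0 0 0 0;.085 .0041 -.033 0 0 0 0;.085 0 0 0 0 0 6.8;.085 0 0 0 0 0 6.8;.085 0 0 0 0 0 6.8;.085 0 0 0 0 0 6.8;.085 0 0 0 0 0 6.8;.085 0 0 0 0 0 6.8'
python3 -m crank '.085 0 0 0 0 0 6.8;.085 0 0 0 0 0 6.8;.085 0 0 0 0 0 6.8;.085 0 0 0 0 0 6.8;.085 0 0 0 0 0 6.8;.085 0 0 0 0 0 6.8;.085 0 0 0 0 0 6.8;.085 0 0 0 0 0 6.8'
python3 -m crank '.085 0 0 0 0 0 6.8;.085 0 0 0 0 0 6.8;.085 0 0 0 0 0 6.8;.085 0 0 .02 0 0 6.8;.085 0 0 .03 0 0 6.8;.085 0 0 .03 0 0 6.8;.085 0 0 .03 0 0 6.8;.085 0 0 .03 0 0 6.8'
python3 to.py .5995 -.3105 .025 36.9
```

```text
clock: 33.17
position: [0.6008, -0.2341, 0.2681]
tool_rot: [-3.141, 0.0, -3.013]
force: [0.1, 0.7, -0.6]
grip_width: 0.0851
finger_force: 0.0
clock: 33.83
position: [0.6014, -0.2989, 0.268]
tool_rot: [3.141, 0.0, 2.552]
force: [-0.3, -1.5, 0.9]
grip_width: 0.0849
finger_force: 0.0
clock: 34.5
position: [0.6015, -0.2988, 0.268]
tool_rot: [3.141, -0.0, 1.603]
force: [0.7, 0.2, -0.1]
grip_width: 0.0851
finger_force: 0.0
clock: 35.17
position: [0.6016, -0.2988, 0.1267]
tool_rot: [3.141, -0.001, 0.653]
force: [0.4, -0.5, -0.4]
grip_width: 0.0853
finger_force: 0.0
at [ 0.6016 -0.2988  0.1267] [180.   -0.   37.4] shift mm [ -8.9   8.  101.7] turn [ 0.  -0.   0.5] q [ 0.09  0.79  0.47  1.58 -0.43  0.87 -0.2 ] F [ 0.4 -0.5 -0.4] w 0.0853 t 35.1667
```

```bash
python3 -m crank '.085 -.0089 .008 .01 0 0 0;.085 0 0 .022 0 0 0;.085 0 0 .022 0 0 0;.085 0 0 .022 0 0 0;.085 0 0 .018 0 0 0;.085 0 0 .007 0 0 0;.05 0 0 0 0 0 0;.03 0 0 0 0 0 0'
python3 -m crank '.03 0 0 0 0 0 0;.03 0 0 0 0 0 0;.03 0 0 0 0 0 0;.03 0 0 0 0 0 0;.03 0 0 0 0 0 0;.03 0 0 -.01 0 0 0;.03 0 0 -.02 0 0 0;.03 0 0 -.025 0 0 0'
python3 -m crank '.03 0 0 -.03 0 0 6;.03 0 0 -.03 0 0 6;.03 0 0 -.03 0 0 6;.03 0 0 -.03 0 0 6;.03 0 0 -.03 0 0 6;.03 0 0 -.03 0 0 0;.03 0 0 -.005 0 0 0;.03 0 0 0 0 0 0'
python3 to.py c .065 .005 .26 0
```

```text
clock: 35.83
position: [0.5994, -0.3119, 0.0274]
tool_rot: [3.141, -0.0, 0.66]
force: [0.8, -0.1, 0.6]
grip_width: 0.0634
finger_force: 0.0
clock: 36.5
position: [0.5984, -0.3108, 0.0817]
tool_rot: [-3.14, 0.001, 0.659]
force: [0.6, -0.3, -0.3]
grip_width: 0.0391
finger_force: 50.7
clock: 37.17
position: [0.5996, -0.3114, 0.2692]
tool_rot: [3.14, -0.003, 0.136]
force: [-0.2, 0.3, -0.6]
grip_width: 0.0388
finger_force: 50.8
at [ 0.5996 -0.3114  0.2692] [179.9  -0.2   7.8] shift mm [  47.1 -490.7    8.4] turn [ 0.1 -0.2  0.6] q [-0.01  0.69  0.69  1.46 -0.46  1.16 -0.68] F [-0.2  0.3 -0.6] w 0.0388 t 37.1667
```

```bash
python3 -m crank '.03 .0023 -.0245 0 0 0 0;.03 .0023 -.0245 0 0 0 0;.03 .0023 -.0245 0 0 0 0;.03 .0023 -.0245 0 0 0 0;.03 .0023 -.0245 0 0 0 0;.03 .0023 -.0245 0 0 0 0;.03 .0023 -.0245 0 0 0 0;.03 .0023 -.0245 0 0 0 0'
python3 -m crank '.03 .0023 -.0245 0 0 0 0;.03 .0023 -.0245 0 0 0 0;.03 .0023 -.0245 0 0 0 0;.03 .0023 -.0245 0 0 0 0;.03 .0023 -.0245 0 0 0 0;.03 .0023 -.0245 0 0 0 0;.03 .0023 -.0245 0 0 0 0;.03 .0023 -.0245 0 0 0 0'
python3 -m crank '.03 .0023 -.0245 0 0 0 0;.03 .0023 -.0245 0 0 0 0;.03 .0023 -.0245 0 0 0 0;.03 .0023 -.0245 0 0 0 0;.03 0 0 0 0 0 .6;.03 0 0 0 0 0 0;.03 0 0 0 0 0 0;.03 0 0 0 0 0 0'
python3 to.py c .065 .005 .165 0
```

```text
clock: 37.83
position: [0.5902, -0.1129, 0.2653]
tool_rot: [-3.141, 0.002, 0.136]
force: [1.7, -1.3, -0.8]
grip_width: 0.0389
finger_force: 50.8
clock: 38.5
position: [0.582, 0.0836, 0.2653]
tool_rot: [3.142, 0.002, 0.136]
force: [0.2, 0.6, -0.3]
grip_width: 0.0391
finger_force: 50.8
clock: 39.17
position: [0.5786, 0.1795, 0.2658]
tool_rot: [3.141, 0.001, 0.124]
force: [0.1, 1.0, -0.5]
grip_width: 0.0389
finger_force: 50.8
at [0.5786 0.1795 0.2658] [180.    0.    7.1] shift mm [  1.5  -1.5 100.8] turn [ 0.   0.  -0.1] q [-0.88  0.58  0.74  1.66 -0.44  1.07 -1.45] F [ 0.1  1.  -0.5] w 0.0389 t 39.1667
```

```bash
python3 -m crank '.03 .001 -.001 .015 0 0 0;.03 0 0 .015 0 0 0;.03 0 0 .015 0 0 0;.03 0 0 .015 0 0 0;.03 0 0 .015 0 0 0;.03 0 0 .012 0 0 0;.03 0 0 .006 0 0 0;.03 0 0 .004 0 0 0'
python3 -m crank '.03 0 0 .002 0 0 0;.03 0 0 .001 0 0 0;.03 0 0 0 0 0 0;.05 0 0 0 0 0 0;.05 0 0 0 0 0 0;.05 0 0 0 0 0 0;.05 0 0 -.01 0 0 0;.05 0 0 -.03 0 0 0'
python3 -m crank '.05 0 0 -.03 0 0 0;.05 0 0 -.04 0 0 0;.04 .0 .03 0 0 0 0;.04 .0 .04 0 0 0 0;.04 .0 .04 0 0 0 0;.04 .0 .04 0 0 0 0;.04 .0 .04 0 0 0 0;.04 .0 .03 0 0 0 0'
python3 - <<'E'
from h import *
for n in("scene","top"):
    d=snap(n,n+"8.png");print(n,'desk',*packs(d),sep='\n');print('in',*packs(d,.1,.2),sep='\n')
    P=cloud(d)
    m=(P[...,2]>.188)&(P[...,2]<.206)
    nn,l,st,_=cv2.connectedComponentsWithStats(m.astype(np.uint8))
    for i in range(1,nn):
        q=P[l==i]; c=q.mean(0)
        if st[i,4]>15 and .3<c[0]<.7 and -.1<c[1]<.4: print('rib/dial',st[i],cv2.minAreaRect(q[:,:2].astype(np.float32)))
    a=(200,100) if n=="top" else (90,270)
    cv2.imwrite(f'pics/{n}8c.png',cv2.resize(d["pixels"][a[0]:a[0]+160,a[1]:a[1]+170,::-1],None,fx=3,fy=3,interpolation=cv2.INTER_CUBIC))
cv2.imwrite('pics/8.png',np.hstack([cv2.imread('pics/top8c.png'),cv2.imread('pics/scene8c.png')])[:,:1020][:, :800*2].copy() if 0 else cv2.resize(np.hstack([cv2.imread('pics/top8c.png'),cv2.imread('pics/scene8c.png')]),(800,376)))
E
python3 to.py c -.055 .041 .27 90
```

```text
clock: 39.83
position: [0.5794, 0.1812, 0.1683]
tool_rot: [3.141, 0.001, 0.124]
force: [0.5, 0.6, -0.4]
grip_width: 0.0385
finger_force: 50.8
clock: 40.5
position: [0.578, 0.1816, 0.2041]
tool_rot: [3.14, 0.005, 0.125]
force: [0.1, -0.4, -0.4]
grip_width: 0.0501
finger_force: 0.0
clock: 41.17
position: [0.6067, -0.0402, 0.2772]
tool_rot: [3.141, -0.001, 0.122]
force: [-0.5, 0.0, 0.2]
grip_width: 0.0396
finger_force: 0.0
scene
desk
in
(array([0.5696, 0.2467]), np.float64(0.1634), array([0.039, 0.088]), 7.4, np.int32(287))
(array([0.5824, 0.1772]), np.float64(0.1637), array([0.037, 0.087]), 7.5, np.int32(298))
rib/dial [325 160  14  14 100] ((0.49367886781692505, 0.06241326779127121), (0.05153920128941536, 0.02066616527736187), 82.62757873535156)
top
desk
in
(array([0.5669, 0.2537]), np.float64(0.1647), array([0.026, 0.085]), 6.8, np.int32(275))
at [ 0.6067 -0.0427  0.2775] [179.9  -0.    6.7] shift mm [-120.7 -260.4    6.7] turn [  0.1   0.1 -90.5] q [-0.51  0.57  0.75  1.64 -0.42  1.09 -1.1 ] F [-0.3  0.1 -0.2] w 0.0398 t 41.2667
```

View pics/8.png

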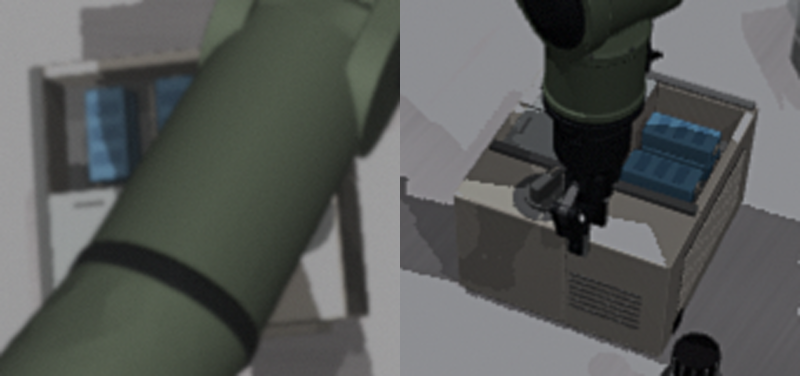

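The picture shows all four packs lying flat in the ice box, two piles of two, below deck level, with nothing blue left on the desk. Next I go to the cover rib.

```bash
python3 -m crank '.04 -.0151 -.0325 0 0 0 0;.04 -.0151 -.0325 0 0 0 0;.04 -.0151 -.0325 0 0 0 0;.04 -.0151 -.0325 0 0 0 0;.04 -.0151 -.0325 0 0 0 0;.04 -.0151 -.0325 0 0 0 0;.04 -.0151 -.0325 0 0 0 0;.04 -.0151 -.0325 0 0 0 0'
python3 -m crank '.04 0 0 0 0 0 -6.5;.04 0 0 0 0 0 -6.5;.04 0 0 0 0 0 -6.5;.04 0 0 0 0 0 -6.5;.04 0 0 0 0 0 -6.5;.04 0 0 0 0 0 -6.5;.04 0 0 0 0 0 -6.5;.04 0 0 0 0 0 -6.5'
python3 -m crank '.04 0 0 0 0 0 -6.5;.04 0 0 0 0 0 -6.5;.04 0 0 0 0 0 -6.5;.04 0 0 0 0 0 -6.5;.04 0 0 0 0 0 -6.5;.04 0 0 0 0 0 -6;.04 0 0 0 0 0 0;.04 0 0 0 0 0 0'
python3 to.py .4555 .2015 .202 97.2
```

```text
clock: 41.93
position: [0.4534, 0.2081, 0.2767]
tool_rot: [-3.141, 0.0, 0.125]
force: [1.1, 0.7, -0.2]
grip_width: 0.0403
finger_force: 0.0
clock: 42.6
position: [0.4546, 0.2067, 0.2767]
tool_rot: [-3.142, -0.0, 1.038]
force: [-0.3, -0.3, -0.8]
grip_width: 0.0401
finger_force: 0.0
clock: 43.27
position: [0.4548, 0.2065, 0.2765]
tool_rot: [3.142, -0.0, 1.701]
force: [-0.1, 0.1, 0.9]
grip_width: 0.0403
finger_force: 0.0
at [0.4548 0.2065 0.2765] [180.   -0.   97.4] shift mm [-5.1  0.1 74.5] turn [ 0.  -0.   0.2] q [-0.88  0.31  0.42  1.91 -0.15  0.95 -0.26] F [-0.1  0.1  0.9] w 0.0403 t 43.2667
```

```bash
python3 -m crank '.04 -.005 0 .015 0 0 0;.04 0 0 .015 0 0 0;.04 0 0 .015 0 0 0;.04 0 0 .015 0 0 0;.04 0 0 .01 0 0 0;.04 0 0 .0045 0 0 0;.02 0 0 0 0 0 0;.005 0 0 0 0 0 0'
python3 -m crank '.005 0 0 0 0 0 0;.005 0 0 0 0 0 0;.005 0 0 0 0 0 0;.005 0 0 0 0 0 0;.005 0 0 0 0 0 0;.005 0 -.001 0 0 0 0;.005 0 -.001 0 0 0 0;.005 0 -.001 0 0 0 0' 50
python3 to.py .4555 .2015 .202 97.2
```

```text
clock: 43.93
position: [0.4556, 0.2015, 0.2019]
tool_rot: [-3.141, 0.0, 1.703]
force: [0.1, -0.3, -0.6]
grip_width: 0.0166
finger_force: 0.0
clock: 44.6
position: [0.4541, 0.2014, 0.2023]
tool_rot: [3.138, -0.001, 1.703]
force: [16.2, 1.8, -6.9]
grip_width: 0.0106
finger_force: 48.8
at [0.4541 0.2014 0.2023] [179.8  -0.   97.6] shift mm [-0.1  1.4  0.3] turn [ 0.2 -0.   0.4] q [-0.83  0.41  0.39  2.   -0.21  0.77 -0.19] F [16.2  1.8 -6.9] w 0.0106 t 44.6
```

```bash
python3 -m crank '.005 0 .006 0 0 0 0;.005 0 .012 0 0 0 0;.005 0 .012 0 0 0 0;.005 0 .012 0 0 0 0;.005 0 .012 0 0 0 0;.005 0 .012 0 0 0 0;.005 0 .012 0 0 0 0;.005 0 .012 0 0 0 0'
python3 to.py .5725 .216 .202 97.2
python3 -m crank '.005 0 .006 0 0 0 0;.005 0 .006 0 0 0 0;.005 0 .004 0 0 0 0;.005 0 .004 0 0 0 0;.005 0 .004 0 0 0 0;.005 0 .004 0 0 0 0;.005 0 .002 0 0 0 0;.005 0 0 0 0 0 0'
python3 to.py .5725 .216 .202 97.2
```

```text
clock: 45.27
position: [0.5426, 0.2127, 0.2022]
tool_rot: [3.141, 0.0, 1.703]
force: [-0.9, -3.6, 11.1]
grip_width: 0.0107
finger_force: 51.6
at [0.5426 0.2127 0.2022] [180.    0.   97.6] shift mm [-0.7 30.1  0.2] turn [0.  0.  0.4] q [-0.74  0.54  0.37  1.78 -0.25  0.87 -0.12] F [-0.9 -3.6 11.1] w 0.0107 t 45.2667
clock: 45.93
position: [0.5715, 0.2164, 0.2022]
tool_rot: [-3.141, 0.001, 1.703]
force: [-4.4, -4.2, 13.1]
grip_width: 0.0108
finger_force: 51.8
at [0.5715 0.2164 0.2022] [-179.9    0.    97.6] shift mm [-0.5  0.9  0.2] turn [-0.1  0.   0.4] q [-0.71  0.58  0.37  1.7  -0.25  0.91 -0.1 ] F [-4.4 -4.2 13.1] w 0.0108 t 45.9333
```

```bash
python3 -m crank '.005 0 .0015 0 0 0 0;.005 0 .001 0 0 0 0;.005 0 .001 0 0 0 0;.005 0 0 0 0 0 0;.005 0 0 0 0 0 0;.005 0 0 0 0 0 0;.005 0 0 0 0 0 0;.005 0 0 0 0 0 0'
python3 to.py .5725 .216 .202 97.2
python3 -m crank '.005 0 -.002 0 0 0 0;.04 0 0 0 0 0 0;.04 0 0 0 0 0 0;.04 0 0 0 0 0 0;.04 0 0 -.01 0 0 0;.04 0 0 -.02 0 0 0;.04 0 0 -.02 0 0 0;.04 0 0 -.02 0 0 0'
python3 to.py c -.035 -.104 .27 75
python3 - <<'E'
from h import *
for n in("scene","top"):
    d=snap(n,n+"9.png"); P=cloud(d)
    m=(P[...,2]>.188)&(P[...,2]<.206)
    nn,l,st,_=cv2.connectedComponentsWithStats(m.astype(np.uint8))
    for i in range(1,nn):
        q=P[l==i]; c=q.mean(0)
        if st[i,4]>15 and .3<c[0]<.7 and -.1<c[1]<.4: print('rib/dial',st[i],cv2.minAreaRect(q[:,:2].astype(np.float32)))
E
```

```text
clock: 46.6
position: [0.5719, 0.2164, 0.202]
tool_rot: [-3.134, 0.001, 1.703]
force: [-29.9, -9.5, 30.5]
grip_width: 0.0108
finger_force: 54.2
at [0.5719 0.2164 0.202 ] [-179.6    0.    97.6] shift mm [-0.5  0.6  0. ] turn [-0.4  0.   0.4] q [-0.71  0.59  0.37  1.69 -0.26  0.92 -0.1 ] F [-29.9  -9.5  30.5] w 0.0108 t 46.6
clock: 47.27
position: [0.5729, 0.2172, 0.2729]
tool_rot: [-3.141, 0.0, 1.704]
force: [-0.4, 0.1, -0.2]
grip_width: 0.0404
finger_force: 0.0
at [0.5729 0.2172 0.2729] [-180.     0.    97.6] shift mm [-144.9  -98.7    3. ] turn [-0.   0.  15.4] q [-0.73  0.51  0.4   1.62 -0.22  1.05 -0.13] F [-0.4  0.1 -0.2] w 0.0404 t 47.2667
rib/dial [380 136  12  18  91] ((0.5737403035163879, 0.21441440284252167), (0.013368566520512104, 0.06367767602205276), 6.706023216247559)
rib/dial [325 160  14  14 101] ((0.4941968023777008, 0.06238534301519394), (0.05041477084159851, 0.018356570973992348), 83.32736206054688)
rib/dial [144 249  25   8 131] ((0.5740254521369934, 0.21255742013454437), (0.01268533244729042, 0.052595216780900955), 5.518388271331787)
rib/dial [212 286  22   9 142] ((0.4944545030593872, 0.06201886758208275), (0.045099154114723206, 0.013966408558189869), 82.62598419189453)
```

```bash
python3 -m crank '.04 -.0181 -.0123 0 0 0 0;.04 -.0181 -.0123 0 0 0 0;.04 -.0181 -.0123 0 0 0 0;.04 -.0181 -.0123 0 0 0 0;.04 -.0181 -.0123 0 0 0 0;.04 -.0181 -.0123 0 0 0 0;.04 -.0181 -.0123 0 0 0 0;.04 -.0181 -.0123 0 0 0 0'
python3 -m crank '.04 0 0 0 0 0 5;.04 0 0 0 0 0 5;.04 0 0 0 0 0 5;.035 0 0 .01 0 0 0;.035 0 0 .01 0 0 0;.035 0 0 .01 0 0 0;.035 0 0 0 0 0 0;.035 0 0 0 0 0 0'
python3 to.py .4935 .0620 .204 82.4
```

```text
clock: 48.03
position: [0.494, 0.0598, 0.2717]
tool_rot: [-3.141, 0.0, 1.704]
force: [0.7, -0.0, 1.2]
grip_width: 0.0404
finger_force: 0.0
clock: 48.7
position: [0.4942, 0.0605, 0.2407]
tool_rot: [-3.14, 0.001, 1.443]
force: [0.6, -0.7, 0.4]
grip_width: 0.0351
finger_force: 0.0
at [0.4942 0.0605 0.2407] [-1.799e+02  1.000e-01  8.270e+01] shift mm [ 1.4 -0.8 36.7] turn [-0.1  0.1  0.3] q [-0.62  0.37  0.49  1.96 -0.22  0.87 -0.14] F [ 0.6 -0.7  0.4] w 0.0351 t 48.7
```

```bash
python3 -m crank '.035 .0014 -.0008 .007 0 0 0;.035 0 0 .008 0 0 0;.035 0 0 .008 0 0 0;.035 0 0 .008 0 0 0;.035 0 0 .005 0 0 0;.035 0 0 0 0 0 0;.02 0 0 0 0 0 0;.005 0 0 0 0 0 0'
python3 -m crank '.005 0 0 0 0 0 0;.005 0 0 0 0 0 0;.005 0 0 0 0 0 0;.005 0 0 0 0 0 0;.005 0 0 0 0 0 0;.005 0 0 0 0 0 0;.005 0 0 0 0 0 0;.005 0 0 0 0 0 0' 40
python3 to.py .4935 .0620 .204 82.4
```

```text
clock: 49.37
position: [0.4927, 0.0622, 0.2055]
tool_rot: [-3.138, 0.0, 1.442]
force: [-27.3, 4.2, 41.4]
grip_width: 0.0123
finger_force: 54.0
clock: 50.03
position: [0.4926, 0.0622, 0.2058]
tool_rot: [-3.138, 0.0, 1.442]
force: [-12.6, 1.2, 11.5]
grip_width: 0.0128
finger_force: 48.9
at [0.4926 0.0622 0.2058] [-179.8    0.    82.6] shift mm [-0.1  1.   1.8] turn [-0.2  0.   0.2] q [-0.6   0.42  0.46  1.99 -0.26  0.79 -0.11] F [-12.6   1.2  11.5] w 0.0128 t 50.0333
```

```bash
python3 -m crank '.005 0 0 0 0 0 4;.005 0 0 0 0 0 4;.005 0 0 0 0 0 4;.005 0 0 0 0 0 4;.005 0 0 0 0 0 4;.005 0 0 0 0 0 4;.005 0 0 0 0 0 4;.005 0 0 0 0 0 4'
python3 -m crank '.005 0 0 0 0 0 4;.005 0 0 0 0 0 4;.005 0 0 0 0 0 4;.005 0 0 0 0 0 4;.005 0 0 0 0 0 4;.005 0 0 0 0 0 4;.005 0 0 0 0 0 4;.005 0 0 0 0 0 4'
python3 -m crank '.005 0 0 0 0 0 4;.005 0 0 0 0 0 4;.005 0 0 0 0 0 4;.005 0 0 0 0 0 4;.005 0 0 0 0 0 4;.005 0 0 0 0 0 4;.005 0 0 0 0 0 2;.005 0 0 0 0 0 0'
python3 to.py .4935 .0620 .204 -7.6
```

```text
clock: 50.7
position: [0.4924, 0.0622, 0.2058]
tool_rot: [-3.139, 0.002, 0.88]
force: [-13.3, -0.1, 13.3]
grip_width: 0.0128
finger_force: 49.2
clock: 51.37
position: [0.4923, 0.0623, 0.2058]
tool_rot: [-3.14, 0.003, 0.322]
force: [-16.5, 0.5, 14.2]
grip_width: 0.0126
finger_force: 49.5
clock: 52.03
position: [0.4923, 0.0624, 0.2057]
tool_rot: [-3.141, 0.004, -0.131]
force: [-16.1, 2.3, 18.5]
grip_width: 0.0125
finger_force: 49.9
at [0.4923 0.0624 0.2057] [-180.     0.2   -7.5] shift mm [1.3 0.2 1.7] turn [-0.   0.2  0.1] q [-0.89  0.54  0.9   2.01 -0.56  0.86 -1.38] F [-16.1   2.3  18.5] w 0.0125 t 52.0333
```

Release, retreat and check.

```bash
python3 -m crank '.035 0 0 0 0 0 0;.035 0 0 0 0 0 0;.035 0 0 0 0 0 0;.035 0 0 -.01 0 0 0;.035 0 0 -.02 0 0 0;.035 0 0 -.03 0 0 0;.035 0 0 -.03 0 0 0;.035 0 0 0 0 0 0'
python3 -m crank '.035 0 .03 0 0 0 0;.035 0 .03 0 0 0 0;.035 0 .03 0 0 0 0;.035 0 .03 0 0 0 0;.035 0 .03 0 0 0 0;.035 0 .03 0 0 0 0;.035 0 .03 0 0 0 0;.035 0 .03 0 0 0 0'
python3 - <<'E'
from h import *
for n in("scene","top"):
    d=snap(n,n+"10.png"); P=cloud(d)
    m=(P[...,2]>.188)&(P[...,2]<.206)
    nn,l,st,_=cv2.connectedComponentsWithStats(m.astype(np.uint8))
    for i in range(1,nn):
        q=P[l==i]; c=q.mean(0)
        if st[i,4]>15 and .3<c[0]<.7 and -.1<c[1]<.4: print('rib/dial',st[i],cv2.minAreaRect(q[:,:2].astype(np.float32)))
    a=(200,100) if n=="top" else (90,270)
    cv2.imwrite(f'pics/{n}10c.png',cv2.resize(d["pixels"][a[0]:a[0]+160,a[1]:a[1]+170,::-1],None,fx=3,fy=3,interpolation=cv2.INTER_CUBIC))
    print('desk',packs(d))
cv2.imwrite('pics/10.png',cv2.resize(np.hstack([cv2.imread('pics/top10c.png'),cv2.imread('pics/scene10c.png')]),(800,376)))
s=telemetry.observe();print(s["clock"],s["position"],s["force"])
E
```

```text
clock: 52.7
position: [0.4957, 0.0615, 0.3005]
tool_rot: [-3.14, -0.005, -0.13]
force: [-0.3, -0.4, -0.4]
grip_width: 0.0349
finger_force: 0.0
clock: 53.37
position: [0.4628, -0.1774, 0.2964]
tool_rot: [3.141, -0.0, -0.129]
force: [0.5, -0.3, 0.5]
grip_width: 0.035
finger_force: 0.0
rib/dial [380 136  12  18  88] ((0.5732540488243103, 0.21733778715133667), (0.01288539543747902, 0.0653597041964531), 7.957521438598633)
rib/dial [325 161  15  14 107] ((0.49407532811164856, 0.06009206920862198), (0.017840856686234474, 0.048174794763326645), 83.80858612060547)
desk []
rib/dial [141 249  28   8 168] ((0.5735559463500977, 0.21660105884075165), (0.013237611390650272, 0.058797840029001236), 6.5738911628723145)
rib/dial [218 280  10  21 150] ((0.49447524547576904, 0.06171561777591705), (0.015307851135730743, 0.044319093227386475), 82.28807067871094)
desk []
53.4667 [ 0.46187974 -0.18059445  0.29677614] [-1.01051681  0.85232909  0.80924913]
```

View pics/10.png

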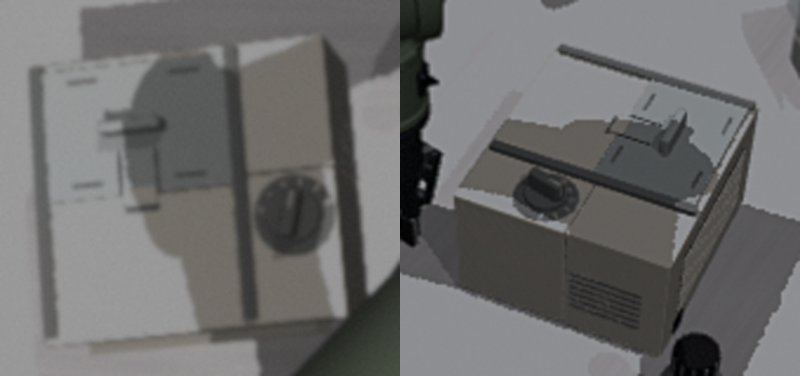

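View pics/scene10.png

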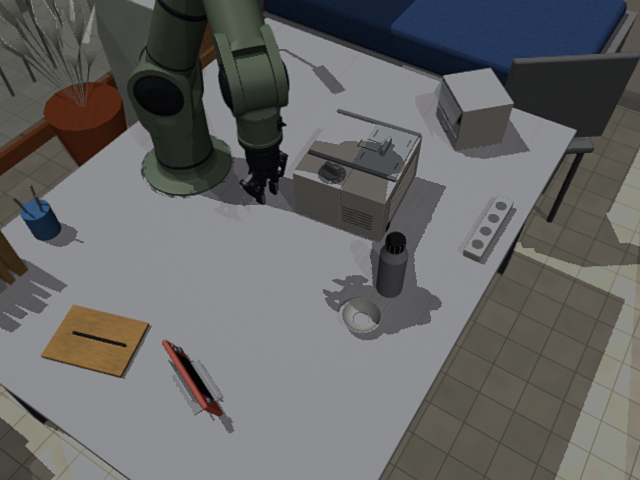

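The cover is shut (rib back at its starting place), the bar points at -7.7 deg in world, which is speed 3, and the desk is clear of packs. The bottle, dish and console look unmoved.

```bash
python3 -c "
from workcell import bot;print(bot.job_done())"
```

```text
the job is handed in; nothing more can be done
None
```

The job is handed in after about 53 s of robot time: I turned the dial to off, opened the cover, laid all four cold packs in the ice box, pushed the cover shut to its hard stop, then turned the dial to speed 3. The last pictures show no packs on the desk and the bottle, dish and console apparently where they stood; `bot.job_done()` returned no verdict.

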